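Lay the mate tray to its drawn template

ROBOT

A 6-joint arm with a two-finger parallel gripper is mounted at the origin on the work surface. World frame = base frame: x ahead of the robot, y to its left, z up, the work surface at z = 0. Lengths are in m, angles in rad, forces in N, time in s.
With the tool pointing down it reaches from about 0.35 to 0.975 m from the base axis. Payload 4.9 kg.
Tool frame: the origin (TCP) lies at the very end of the fingers, on their centre line; the grasp point (between the pads) lies 19 mm behind it; z points along the fingers, y is the line along which they close (so a half turn about z gives the same grasp; the last joint's range is limited). The gripper opens to 85 mm and grips with 20 to 120 N. Pads are 22 mm wide; open, the fingers measure 114 mm over their backs; the gripper's body (76 mm by 85 mm) begins 54 mm behind the grasp point. The pads swing forward as they close: fully open they stand 13 mm farther back than shut.
Start: joints at [1.074, 0.053, 1.613, -0, 1.476, -0.119], TCP at [0.231, 0.581, 0.231] pointing down, gripper open.
Joint ranges: [-3.01, 3.01], [-1.01, 2.22], [0.06, 2.58], [-1.02, 4.17], [0.09, 2.62], [-3.14, 3.14]. Speed limits (rad/s): [2.57, 2.57, 3.14, 3.14, 3.14, 3.14].

INTERFACE

Orientations are given as a rotation vector (axis times angle).
In Python, from station import * gives the robot as it stands.
- The arm moves only by the shell command python3 -m crank 'ROWS' [OPENING] [FORCE]. ROWS is JSON, a list of rows, each an object with "offset": the shift along the tool's x, y, z in m, a list of three; "twist": the turn, a rotation vector about the tool's x, y, z in degrees, a list of three. In form: [{"offset": [x, y, z], "twist": [rx, ry, rz]}, ...]. A call has 1 to 20 rows; each row is the pose to reach, as a shift and turn from the pose commanded when the call began, along the tool's axes at that moment; what a row does not reach only later rows make up. A row lasts 1/8 s, in which the tool goes at most 62.5 mm and 10.7 degrees, less where a joint would pass 70% of its speed; a pose out of reach is approached as far as the arm can. A call with a gripper value outside its range is refused whole. OPENING is the opening, from 0 (shut) to 1 (fully open), set as the call begins (- or left out, the last holds). The fingers move at their own pace and stop on an object; FORCE is the grip in N (left out, the last holds). Time passes only in rows, so rows that repeat a pose let the fingers close. It gives the time, the measured TCP pose, the force, the opening and the grip force at its end, in the units of the state.
- get_obs(): the state, without advancing time (a new reading comes with each control period).
- get_image(name): name is "scene" or "top" or "wrist"; returns the picture (400x640x3 uint8, red, green, blue); there is no depth.
- get_calibration(name): a dict with "intrinsics" (3x3 intrinsics, pixels), "k1" (the pictures are not rectified: a ray, as slopes to the right and down, at radius r is drawn at 1 + k1 r^2 times it, then the intrinsics apply), "world_from_camera" (4x4, takes a point from camera to world coordinates); the wrist camera has in their place "tool_from_camera" (4x4, takes a point from camera to tool coordinates, whose origin is the TCP and whose axes are the flange's). Camera axes: x right, y up, looking along -z (the intrinsics and any distortion apply to the point x, -y, -z); pixel columns grow to the right and rows downward; lengths in m; the calibration is good to about 2 mm. A picture is of the moment at which its call begins: read the wrist's pose just before it. get_calibration takes no time and is no camera call.
- finish_job(): hands the job in; it is judged then, once.
Trained networks look in the newest picture that a camera, given by its name, has taken for a name from the list of things; names that differ only in an ending like _2 or _b are one class to them, and where a whole thing is asked for, a point or a joint stands for the part that bears it (a point fixed in the world has none). Each returns a list of dicts, best first, with "confidence" (0 to 1); they miss things now and then, are a little off and sometimes report something else, mostly with a low value. They report only what shows in the picture. A call takes as long as a camera call. They do not tell look-alikes from the thing itself.
- cut_out(query, camera): "region" (400x640 bool, what is visible of it) and "rect" ([centre column, centre row, width, height] in pixels, round what is visible of it).
The state is a dict: "t": time; "q": joint angles; "dq": joint speeds; "effort": joint torques, N m; "tool_pos": TCP position; "tool_rot": TCP orientation; "contact_force": force on the tool from outside, world axes, zero at the start; "wrist_torque": the same for the moment, N m; "opening": finger opening in m; "grip_force": force on a finger pad.
Only numpy, scipy, OpenCV 4.12 (cv2) and the standard library are available. Lean on these libraries where they do the work, as an engineer would, in place of code of your own. Each camera call takes 0.05 s, during which the arm holds its last target. There are 200 camera calls.

TASK

Lay the wooden tray to match the drawing on its floor: the red-brown mate, still mouth down, on the red-brown ring, the blue lidded jar upright on the blue ring, and the green brush flat on the green brush outline with its wide head at the outline's wide end. The mate and jar stand under the rail of the planter: take them out without bumping the planter, its rail or what hangs there, set them down gently without dropping them, and leave everything else where it is.

Things in the scene. Friction and masses are not known exactly. Their poses are not given: they have to be found in the camera images.
- mate: Red-brown gourd mate cup (100 to 200 g) standing upside down, mouth down, on the ledge. Round, 80 tall: mouth rim with a metal band 50 across at the bottom, straight belly 60 across from 36 to 58 above the bottom, rounded above. Solid for handling. Origin at the centre of its underside (the mouth), z up.
- jar: Closed blue ceramic jar (210 to 340 g), round, upright on the ledge. Body 58 across from the bottom to 60 up, white lid 59 across fixed on it from 60 to 70, small white knob 18 across up to 84. The lid does not come off. Origin at the centre of its underside, z up. Mate and jar may stand either way round on the ledge, 120 or more apart centre to centre.
- brush: Green silicone gourd brush (about 50 g) lying on the table, 150 long. x runs along it towards the head. Handle 14 wide and 14 high from x = -75 to +25, head 28 wide and 18 high from x = +25 to +75; the underside is level. Origin on the underside at mid length, which is on the handle and close to the centre of mass; z up.
- brush_head (a point): Point in the brush's head, 55 along x from the brush's origin and 9 above its underside.
- mark_mate: Red-brown ring 68 across with a red-brown dot 36 across in it, drawn on the tray's floor: the mate's place. Origin at its centre, on the floor.
- mark_jar: Blue ring 66 across with a small blue dot 18 across in it, drawn on the tray's floor: the jar's place. Origin at its centre, on the floor.
- mark_brush: Green outline of the brush drawn on the tray's floor, 156 long: handle part 20 wide, head part 34 wide. Axes as for the brush: x runs along it towards the wide head end; origin where the brush's origin belongs, on the floor.
- mark_brush_head (a point): Point of the brush drawing 55 along its x from its origin, where the brush's head belongs.
- tray: Fixed wooden tray 220 (x) by 325 (y), rim 16 high and 5 thick, floor 5 above the table. Origin at the centre of its underside. The three marks lie in a row along its y, about 105 apart, in any order; the brush drawing lies roughly along the tray's x.
- ledge: Fixed tiled slab 140 (x) by 360 (y), 20 high, under the rail. Origin at the centre of its underside. Its x axis points away from the open front, in under the planter; the rail runs along its y, straight above its origin.
- planter: Fixed planter stand; origin and axes as the ledge. Steel rail 10 thick along y at x = 0, 230 above the table, y = -260 to 260; box behind it at x = 90 to 250, 240 to 350 up, 540 long, a leg at each end. Ladle (60 wide, down to 50) hangs at y = 205, strainer (54 wide, down to 73) at y = -205. An upright tool over the mate or jar hits the rail; one tilted 35 degrees, fingers down and along +x, passes under it.
- tin: Bystander: green tin, 80 across, 120 tall. Origin under its centre.
- flask: Bystander: steel flask, 80 across, 260 tall. Origin under its centre.
- pot: Bystander: empty terracotta pot, 100 across, 80 tall. Origin under its centre.
- cup: Bystander: steel cup, 64 across, 65 tall. Origin under its centre.
- smalltin: Bystander: small amber jar with a brass cap, 48 across, 40 tall. Origin under its centre.
- spoon: Bystander: spoon 140 long lying on the table. Origin on its underside at mid length.
Things that resemble listed ones, but are neither listed nor needed, are in the scene too. Of the things that look like the mate, the middle-sized one is meant.

How it is judged:
By the outcome, as a careful person would: the job done as asked, in the order asked, and still so for the second after the job is handed in, with the robot touching nothing.
It also fails if it takes over 72 s, if anything falls off the work surface, if the arm or the gripper's body presses on something with over 40 N, if the wrist force passes 120 N, or if a joint passes its speed limit or range.

## Working session

There is one attempt and no reset: what is moved stays moved. The work goes in short steps, Python scripts to look and compute and a shell command to move; the robot and the scene stay as the last step left them, time stands still between calls to the robot, and variables do not carry over. Pictures are saved under pics/ and viewed, at most 10 in all, crops included, and the job is handed in when it is done.

```bash
mkdir -p pics; ls
python3 - <<'E'
from station import *
import cv2,numpy as np
o=get_obs();print(o['t'],o['tool_pos'],o['tool_rot'],o['opening'])
ims=[]
for n in('scene','top'):
    im=get_image(n);cv2.imwrite(f'pics/{n}0.png',im[:,:,::-1]);c=get_calibration(n);print(n,np.round(c['intrinsics'],1).tolist(),c['k1'],np.round(c['world_from_camera'],3).tolist())
c=get_calibration('wrist');print({k:np.round(v,3).tolist() for k,v in c.items()})
E
```

```text
pics
0.0 [0.23024479 0.58038193 0.23005056] [-5.89788321e-01 -3.08512774e+00  3.05598938e-03] 0.08541294332748688
scene [[411.0, 0.0, 315.3], [0.0, 411.0, 199.8], [0.0, 0.0, 1.0]] -0.018049365447955965 [[-0.511, -0.728, 0.458, 1.062], [0.86, -0.438, 0.263, 0.271], [0.009, 0.528, 0.849, 1.091], [0.0, 0.0, 0.0, 1.0]]
top [[412.0, 0.0, 323.8], [0.0, 412.0, 203.1], [0.0, 0.0, 1.0]] -0.07993270518561137 [[-0.008, 0.995, -0.095, 0.383], [-1.0, -0.007, 0.013, -0.042], [0.012, 0.095, 0.995, 1.437], [0.0, 0.0, 0.0, 1.0]]
{'intrinsics': [[277.062, 0.0, 319.532], [0.0, 277.062, 197.366], [0.0, 0.0, 1.0]], 'k1': 0.0, 'tool_from_camera': [[0.001, 0.958, 0.288, 0.073], [1.0, -0.001, -0.0, 0.0], [-0.0, 0.288, -0.958, -0.142], [0.0, 0.0, 0.0, 1.0]]}
```

View pics/scene0.png

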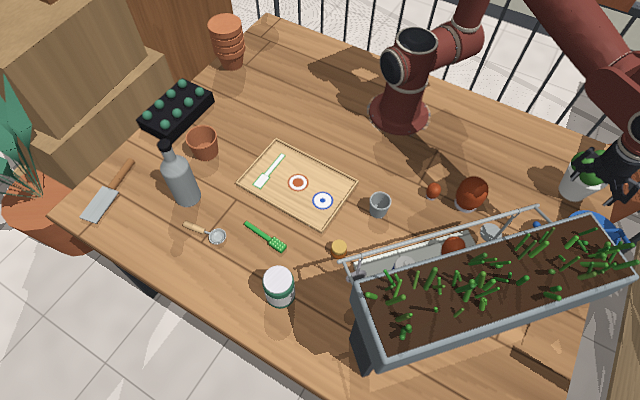

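View pics/top0.png

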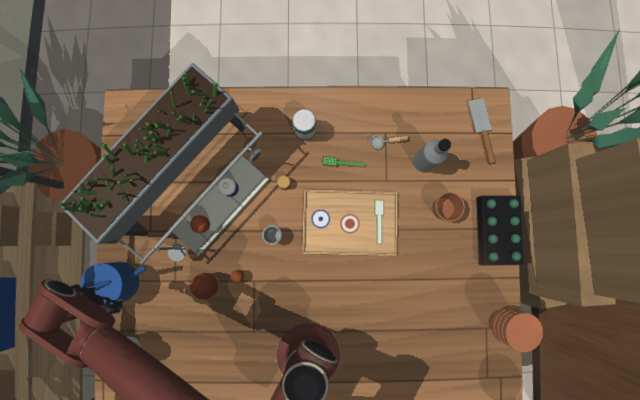

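The top view has three mate look-alikes: (200,224) on the ledge, a larger one at (205,286) and a small one at (238,276). By size and place I choose the ledge one. The jar is at (228,187), the brush at (345,162) with its head to the left at (330,161). The marks are blue (320,218), red-brown (350,224) and brush (379,221) with the wide end up at (379,207).

```bash
cat > h.py <<'E'
from station import *
import numpy as np, cv2
from scipy.optimize import minimize
from scipy.spatial.transform import Rotation as R
def cam(n,o=None):
    c=get_calibration(n)
    if n=='wrist':
        T=np.eye(4);T[:3,:3]=R.from_rotvec(o['tool_rot']).as_matrix();T[:3,3]=o['tool_pos'];W=T@np.array(c['tool_from_camera'])
    else: W=np.array(c['world_from_camera'])
    return np.array(c['intrinsics']),c['k1'],W
def proj(C,P):
    K,k1,W=C;p=(np.atleast_2d(P)-W[:3,3])@W[:3,:3]
    s=np.c_[p[:,0],-p[:,1]]/-p[:,2:];s=s*(1+k1*(s**2).sum(1,keepdims=True))
    return s@K[:2,:2].T+K[:2,2]
def back(C,uv,z):
    K,k1,W=C;d=(np.atleast_2d(uv)-K[:2,2])/K[0,0];s=d.copy()
    for _ in range(8): s=d/(1+k1*(s**2).sum(1,keepdims=True))
    r=np.c_[s[:,0],-s[:,1],-np.ones(len(s))]@W[:3,:3].T
    return W[:3,3]+r*((z-W[2,3])/r[:,2:])
PROF={'mate':[(.025,0),(.025,.01),(.03,.036),(.03,.058),(.026,.068),(.017,.076),(.006,.08)],
 'jar':[(.029,0),(.029,.06),(.0295,.06),(.0295,.07),(.009,.07),(.009,.084)]}
A=np.linspace(0,2*np.pi,24,endpoint=False)
def hull(C,name,x,y,z):
    P=np.array([[x+r*np.cos(a),y+r*np.sin(a),z+h] for r,h in PROF[name] for a in A])
    m=np.zeros((400,640),np.uint8);cv2.fillConvexPoly(m,cv2.convexHull(proj(C,P).astype(np.float32)).round().astype(int),1);return m>0
def fitround(C,name,reg,x0,z):
    f=lambda v:1-(hull(C,name,*v,z)&reg).sum()/(hull(C,name,*v,z)|reg).sum()
    return min((minimize(f,x0,method='Nelder-Mead',options=dict(initial_simplex=np.array(x0)+s*np.array([[0,0],[.02,0],[0,.02]]),xatol=3e-4)) for s in(1,-1,.4)),key=lambda r:r.fun)
def cents(reg): 
    ys,xs=np.nonzero(reg);return np.array([xs.mean(),ys.mean()])
E
python3 - <<'E'
from h import *
for n in('top','scene'):
    get_image(n);C=cam(n)
    for q,z in [('ledge',.02),('tray',.016),('mate',.06),('jar',.06),('brush',.008),('brush_head',.009),('mark_mate',.005),('mark_jar',.005),('mark_brush',.005),('mark_brush_head',.005),('cup',.03),('smalltin',.02),('tin',.06)]:
        for d in cut_out(q,n)[:3]:
            reg=np.array(d['region']);c=cents(reg);w=back(C,c,z)[0]
            s=f"{n} {q} {d['confidence']:.2f} px {c.round(1)} area {reg.sum()} w {w.round(4)}"
            if q in PROF and d['confidence']>.3:
                r=fitround(C,q,reg,w[:2],.02);s+=f" fit {r.x.round(4)} {r.fun:.2f}"
            if q in('ledge','tray','brush','mark_brush'):
                ys,xs=np.nonzero(reg);P=back(C,np.c_[xs,ys],z)[:,:2]
                rc=cv2.minAreaRect(P.astype(np.float32)*1000);s+=f" rect {np.round(rc[0],1)} {np.round(rc[1],1)} {rc[2]:.1f}"
            print(s)
C=cam('top')
a,b=back(C,[[258,133],[140,265]],.23)[:,:2];d=b-a;print('rail',a,b,np.linalg.norm(d),np.degrees(np.arctan2(d[1],d[0])))
E
```

```text
top ledge 0.86 px [221.2 205.7] area 3276 w [0.5112 0.2954 0.02  ] rect [512.4 298.3] [133.  363.1] 46.6
top ledge 0.50 px [271.3 234.4] area 285 w [0.4113 0.1212 0.02  ] rect [411.  120.5] [65.4 58.2] 89.7
top tray 0.62 px [349.1 223.1] area 5051 w [ 0.4485 -0.1467  0.016 ] rect [ 451.4 -146.8] [325.9 220.8] 88.7
top mate 0.80 px [199.8 223.3] area 290 w [0.4489 0.3575 0.06  ] fit [0.4489 0.3575] 0.10
top mate 0.70 px [204.5 285. ] area 539 w [0.244  0.3386 0.06  ] fit [0.2466 0.3428] 0.35
top mate 0.65 px [237.3 275.6] area 129 w [0.2747 0.2292 0.06  ] fit [0.283  0.2321] 0.58
top jar 0.72 px [228.1 187.3] area 305 w [0.57   0.2635 0.06  ] fit [0.5689 0.2621] 0.12
top brush 0.67 px [338.7 162.7] area 214 w [ 0.6618 -0.1135  0.008 ] rect [ 664.1 -130.6] [144.5  28.6] 89.7
top brush_head 0.77 px [340.1 162.7] area 230 w [ 0.6615 -0.1184  0.009 ]
top mark_mate 0.64 px [349.  223.9] area 302 w [ 0.4462 -0.1471  0.005 ]
top mark_jar 0.69 px [228.2 187.4] area 298 w [0.577  0.2753 0.005 ]
top mark_jar 0.49 px [320.1 218.8] area 277 w [ 0.4646 -0.0468  0.005 ]
top mark_brush 0.72 px [378.
[... 1796 characters left out ...]
 px [206.7 231.7] area 345 w [ 0.7388 -0.2839  0.005 ]
scene mark_jar 0.68 px [322.3 199.6] area 309 w [ 0.4652 -0.0466  0.005 ]
scene mark_brush 0.56 px [268.7 171.1] area 276 w [ 0.4608 -0.2509  0.005 ] rect [ 451.4 -248.1] [ 31.2 149.6] 86.0
scene mark_brush_head 0.63 px [267.8 171.9] area 352 w [ 0.4647 -0.2516  0.005 ]
scene mark_brush_head 0.37 px [297.2 182.1] area 279 w [ 0.4494 -0.1486  0.005 ]
scene cup 0.64 px [379.2 203.3] area 434 w [0.4011 0.1149 0.03  ]
scene cup 0.19 px [178.1 175.5] area 1655 w [ 0.6359 -0.4737  0.03  ]
scene tin 0.68 px [278.7 286.4] area 1113 w [0.7848 0.0063 0.06  ]
rail [0.71048521 0.13849717] [0.31878844 0.4845976 ] 0.5226967230238089 138.53641788058653
```

```bash
cat >> h.py <<'E'
def pose(az,tilt):
    "tool R: z down tilted by tilt deg toward azimuth az, camera (tool x) on the near side"
    a,t=np.radians(az),np.radians(tilt);u=np.array([np.cos(a),np.sin(a),0]);Z=np.array([0,0,1.])
    z=np.sin(t)*u-np.cos(t)*Z;x=-(np.cos(t)*u+np.sin(t)*Z);return np.c_[x,np.cross(z,x),z]
def rel(tcps,az,tilt,o=None,p0=None,R0=None):
    o=o or get_obs();R0=R.from_rotvec(o['tool_rot']).as_matrix() if R0 is None else R0
    p0=o['tool_pos'] if p0 is None else p0;Rt=pose(az,tilt)
    tw=np.degrees(R.from_matrix(R0.T@Rt).as_rotvec());last=np.array(p0)
    for p in np.atleast_2d(tcps):
        print('offset',(R0.T@(p-p0)).round(4).tolist(),'twist',tw.round(1).tolist(),'rows>=',round(np.linalg.norm(p-last)/.0625,1),round(np.linalg.norm(tw)/10.7,1));last=p
def tcp(gp,az,tilt,back=.025): return np.array(gp)+back*pose(az,tilt)[:,2]
E
python3 - <<'E'
from h import *
u=np.array([np.cos(np.radians(47.5)),np.sin(np.radians(47.5)),0])
g=tcp([.449,.3575,.067],47.5,35);print(g)
rel([[.2,.38,.3],g-.15*u+[0,0,.12]],47.5,35)
E
```

```text
[0.45868757 0.36807212 0.0465212 ]
offset [-0.0457, -0.198, -0.0687] twist [-21.1, -30.6, -66.9] rows>= 3.4 7.2
offset [-0.2372, -0.2538, 0.0648] twist [-21.1, -30.6, -66.9] rows>= 3.8 7.2
```

```bash
python3 -m crank '[{"offset":[-0.046,-0.198,-0.069],"twist":[0,0,0]},{"offset":[-0.046,-0.198,-0.069],"twist":[0,0,0]},{"offset":[-0.046,-0.198,-0.069],"twist":[0,0,0]},{"offset":[-0.046,-0.198,-0.069],"twist":[0,0,0]},{"offset":[-0.237,-0.254,0.065],"twist":[-21.1,-30.6,-66.9]},{"offset":[-0.237,-0.254,0.065],"twist":[-21.1,-30.6,-66.9]},{"offset":[-0.237,-0.254,0.065],"twist":[-21.1,-30.6,-66.9]},{"offset":[-0.237,-0.254,0.065],"twist":[-21.1,-30.6,-66.9]},{"offset":[-0.237,-0.254,0.065],"twist":[-21.1,-30.6,-66.9]},{"offset":[-0.237,-0.254,0.065],"twist":[-21.1,-30.6,-66.9]},{"offset":[-0.237,-0.254,0.065],"twist":[-21.1,-30.6,-66.9]},{"offset":[-0.237,-0.254,0.065],"twist":[-21.1,-30.6,-66.9]},{"offset":[-0.237,-0.254,0.065],"twist":[-21.1,-30.6,-66.9]},{"offset":[-0.237,-0.254,0.065],"twist":[-21.1,-30.6,-66.9]}]' 1 40
python3 - <<'E'
from h import *
o=get_obs();im=get_image('wrist');cv2.imwrite('pics/w1.png',im[:,:,::-1]);C=cam('wrist',o)
print(o['tool_pos'],np.degrees(R.from_matrix(pose(47.5,35).T@R.from_rotvec(o['tool_rot']).as_matrix()).as_rotvec()).round(1),o['q'])
for q in('mate','jar'):
    for d in cut_out(q,'wrist')[:3]:
        reg=np.array(d['region']);c=cents(reg);w=back(C,c,.06)[0]
        r=fitround(C,q,reg,w[:2],.02);print(q,round(d['confidence'],2),c.round(),reg.sum(),w.round(3),r.x.round(4),round(r.fun,2))
E
```

```text
t: 3.25
tool_pos: [0.3573, 0.2575, 0.1667]
tool_rot: [-1.032, 2.346, 0.325]
contact_force: [0.7, -0.0, 0.3]
opening: 0.0853
grip_force: 0.0
[0.35725237 0.25748596 0.1667118 ] [ 0. -0.  0.] [ 0.24704794 -0.89291819  2.48682886  0.37206103  1.04935598 -2.25684769]
mate 0.97 [512. 110.] 17794 [0.238 0.342 0.06 ] [0.2381 0.3241] 0.42
mate 0.93 [321. 222.] 3102 [0.447 0.358 0.06 ] [0.4495 0.36  ] 0.02
mate 0.63 [394.  24.] 3167 [0.273 0.231 0.06 ] [0.2612 0.2091] 0.34
jar 0.61 [196. 226.] 3319 [0.567 0.263 0.06 ] [0.5736 0.2673] 0.09
```

View pics/w1.png

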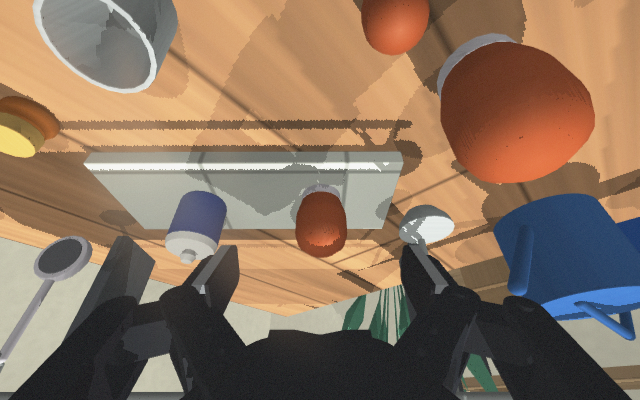

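The chosen mate is at (321,222), mouth down with its metal band on the ledge, and its size fits the model (IoU 0.98). The big look-alike is at (515,110), the small one at (394,24) and the jar at (196,226).

Run:
```python
from h import *
u=np.array([np.cos(np.radians(47.5)),np.sin(np.radians(47.5)),0])
g=tcp([.4495,.360,.067],47.5,35)
rel([g-.11*u,g-.05*u,g],47.5,35)
```

```text
offset [0.0343, 0.0009, 0.1225] twist [0.0, -0.0, 0.0] rows>= 2.0 0.0
offset [-0.0148, 0.0008, 0.157] twist [0.0, -0.0, 0.0] rows>= 1.0 0.0
offset [-0.0558, 0.0008, 0.1856] twist [0.0, -0.0, 0.0] rows>= 0.8 0.0
```

```bash
python3 -m crank '[{"offset":[0.02,0.001,0.06],"twist":[0,0,0]},{"offset":[0.034,0.001,0.1225],"twist":[0,0,0]},{"offset":[0.034,0.001,0.1225],"twist":[0,0,0]},{"offset":[0.015,0.001,0.136],"twist":[0,0,0]},{"offset":[-0.005,0.001,0.150],"twist":[0,0,0]},{"offset":[-0.025,0.001,0.164],"twist":[0,0,0]},{"offset":[-0.041,0.001,0.175],"twist":[0,0,0]},{"offset":[-0.050,0.001,0.1815],"twist":[0,0,0]},{"offset":[-0.056,0.001,0.1855],"twist":[0,0,0]},{"offset":[-0.056,0.001,0.1855],"twist":[0,0,0]}]' 1 40
python3 -m crank '[{"offset":[0,0,0],"twist":[0,0,0]},{"offset":[0,0,0],"twist":[0,0,0]},{"offset":[0,0,0],"twist":[0,0,0]},{"offset":[0,0,0],"twist":[0,0,0]},{"offset":[0,0,0],"twist":[0,0,0]},{"offset":[0,0,0],"twist":[0,0,0]}]' 0.4 30
python3 - <<'E'
from h import *
im=get_image('wrist');cv2.imwrite('pics/w2.png',im[:,:,::-1])
E
```

```text
t: 4.65
tool_pos: [0.4595, 0.3707, 0.0475]
tool_rot: [-1.033, 2.344, 0.326]
contact_force: [0.0, -0.3, -0.4]
opening: 0.0852
grip_force: 0.0
t: 5.4
tool_pos: [0.4592, 0.3704, 0.0464]
tool_rot: [-1.033, 2.346, 0.326]
contact_force: [-1.6, -0.8, 2.7]
opening: 0.0587
grip_force: 33.4
```

View pics/w2.png

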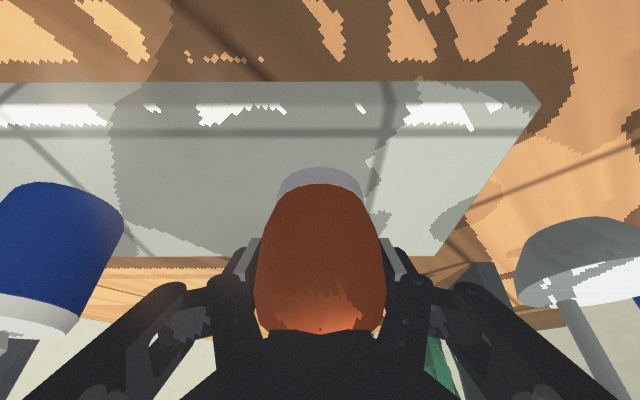

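```bash
python3 -m crank '[{"offset":[-0.004,0,-0.006],"twist":[0,0,0]},{"offset":[-0.009,0,-0.012],"twist":[0,0,0]},{"offset":[0.015,0,-0.03],"twist":[0,0,0]},{"offset":[0.045,0,-0.05],"twist":[0,0,0]},{"offset":[0.075,0,-0.071],"twist":[0,0,0]},{"offset":[0.082,0,-0.076],"twist":[0,0,0]},{"offset":[0.06,0,-0.105],"twist":[0,0,0]},{"offset":[0.03,0,-0.15],"twist":[0,0,0]},{"offset":[0.027,0,-0.155],"twist":[0,0,0]}]'
python3 - <<'E'
from h import *
o=get_obs();print(o['q'])
rel([[.4559,-.1366,.16],[.4559,-.1366,.0325]],47.5,35)
rel([[.4559,-.1366,.16]],20,35)
E
```

```text
t: 6.58
tool_pos: [0.3875, 0.2897, 0.1656]
tool_rot: [-1.03, 2.334, 0.324]
contact_force: [-0.7, 0.0, -0.8]
opening: 0.0585
grip_force: 33.3
[ 0.32208851 -0.70829977  2.40083951  0.3581795   0.91936572 -2.22073119]
offset [0.2223, -0.3384, -0.1501] twist [-0.3, 0.6, 0.2] rows>= 6.9 0.1
offset [0.2965, -0.3377, -0.0464] twist [-0.3, 0.6, 0.2] rows>= 2.0 0.1
offset [0.2223, -0.3384, -0.1501] twist [15.6, 0.7, 22.6] rows>= 6.9 2.6
```

```bash
python3 -m crank '[{"offset":[0.03,-0.045,-0.02],"twist":[0,0,0]},{"offset":[0.06,-0.09,-0.04],"twist":[0,0,0]},{"offset":[0.09,-0.137,-0.06],"twist":[0,0,0]},{"offset":[0.12,-0.183,-0.08],"twist":[0,0,0]},{"offset":[0.15,-0.228,-0.1],"twist":[0,0,0]},{"offset":[0.18,-0.274,-0.122],"twist":[0,0,0]},{"offset":[0.205,-0.312,-0.138],"twist":[0,0,0]},{"offset":[0.222,-0.338,-0.15],"twist":[0,0,0]},{"offset":[0.222,-0.338,-0.15],"twist":[0,0,0]},{"offset":[0.222,-0.338,-0.15],"twist":[0,0,0]}]'
python3 - <<'E'
from h import *
o=get_obs();print(o['tool_pos'],o['q']);C=cam('wrist',o);get_image('wrist')
print(np.degrees(R.from_matrix(pose(47.5,35).T@R.from_rotvec(o['tool_rot']).as_matrix()).as_rotvec()).round(2))
for q in('mark_mate','mark_jar'):
    for d in cut_out(q,'wrist')[:2]:
        c=cents(np.array(d['region']));print(q,round(d['confidence'],2),c.round(),d['region'].sum(),back(C,c,.005)[0].round(4))
rel([[.4559,-.1366,.10],[.4559,-.1366,.0325]],47.5,35)
E
```

```text
t: 7.82
tool_pos: [0.4717, -0.0958, 0.1781]
tool_rot: [-0.972, 2.428, 0.315]
contact_force: [-0.5, -0.4, -1.6]
opening: 0.0589
grip_force: 33.5
[ 0.47173769 -0.09581602  0.17812468] [-0.68021242 -0.39064481  2.16555667  0.57269313  1.35700609 -3.13466193]
[0.59 2.9  3.71]
mark_mate 0.94 [288.  35.] 5252 [ 0.449  -0.1478  0.005 ]
mark_jar 0.57 [352. 119.] 2667 [ 0.4653 -0.0473  0.005 ]
mark_jar 0.34 [222. 256.] 854 [ 0.8132 -0.0028  0.005 ]
offset [0.0752, -0.0208, 0.0447] twist [-0.6, -2.9, -3.6] rows>= 1.4 0.4
offset [0.1111, -0.0226, 0.1019] twist [-0.6, -2.9, -3.6] rows>= 1.1 0.4
```

Run:
```python
from h import *
g=tcp([.447,-.147,.052],15,35);print(g)
rel([g+[0,0,.12],g+[0,0,.02]],15,35)
```

```text
[ 0.46085081 -0.14328869  0.0315212 ]
offset [0.0487, -0.0277, 0.0003] twist [17.3, -3.3, 23.5] rows>= 0.9 2.7
offset [0.1018, -0.0303, 0.085] twist [17.3, -3.3, 23.5] rows>= 1.6 2.7
```

```bash
python3 -m crank '[{"offset":[0.012,-0.007,0],"twist":[4.3,-0.8,5.9]},{"offset":[0.024,-0.014,0],"twist":[8.6,-1.6,11.7]},{"offset":[0.037,-0.021,0],"twist":[13,-2.5,17.6]},{"offset":[0.049,-0.028,0],"twist":[17.3,-3.3,23.5]},{"offset":[0.049,-0.028,0],"twist":[17.3,-3.3,23.5]},{"offset":[0.049,-0.028,0],"twist":[17.3,-3.3,23.5]},{"offset":[0.049,-0.028,0],"twist":[17.3,-3.3,23.5]}]'
python3 - <<'E'
from h import *
o=get_obs();print(o['q']);C=cam('wrist',o);get_image('wrist')
print(np.degrees(R.from_matrix(pose(15,35).T@R.from_rotvec(o['tool_rot']).as_matrix()).as_rotvec()).round(2))
for q in('mark_mate','mark_jar','mate'):
    for d in cut_out(q,'wrist')[:2]:
        c=cents(np.array(d['region']));print(q,round(d['confidence'],2),c.round(),d['region'].sum(),back(C,c,.005)[0].round(4))
        if q=='mate':
            z=o['tool_pos'][2]-.0265;r=fitround(C,q,d['region'],o['tool_pos'][:2],z);print('held',r.x,r.fun, 'expected',(o['tool_pos']-.025*pose(15,35)[:,2])[:2])
g=tcp([.447,-.147,.052],15,35)
rel([g+[0,0,.012],g+[0,0,.001]],15,35)
E
```

```text
t: 8.85
tool_pos: [0.4617, -0.1448, 0.1531]
tool_rot: [-0.331, 2.511, 0.104]
contact_force: [0.8, -0.3, -1.5]
opening: 0.0588
grip_force: 33.5
[-0.75440947 -0.5614096   2.33606339  0.58352269  1.09004221 -2.79015636]
[ 0.02 -0.09 -0.02]
mark_mate 0.75 [320.  83.] 4634 [ 0.4459 -0.1481  0.005 ]
mark_jar 0.75 [416. 126.] 2908 [ 0.4644 -0.0461  0.005 ]
mate 0.57 [320. 258.] 17871 [ 0.7673 -0.0623  0.005 ]
held [ 0.44867952 -0.14782686] 0.09739795918367344 expected [ 0.44788636 -0.14847415]
mate 0.23 [182. 237.] 1182 [ 0.7528 -0.2917  0.005 ]
held [ 0.50498319 -0.22695578] 0.9270714737507907 expected [ 0.44788636 -0.14847415]
offset [0.0629, 0.0017, 0.0892] twist [-0.0, 0.1, -0.0] rows>= 1.7 0.0
offset [0.0692, 0.0017, 0.0982] twist [-0.0, 0.1, -0.0] rows>= 0.2 0.0
```

```bash
python3 -m crank '[{"offset":[0.032,0.001,0.044],"twist":[0,0,0]},{"offset":[0.052,0.0015,0.072],"twist":[0,0,0]},{"offset":[0.0635,0.0015,0.088],"twist":[0,0,0]},{"offset":[0.066,0.0015,0.0918],"twist":[0,0,0]},{"offset":[0.067,0.0015,0.0945],"twist":[0,0,0]},{"offset":[0.0685,0.0015,0.0965],"twist":[0,0,0]},{"offset":[0.0695,0.0015,0.0975],"twist":[0,0,0]},{"offset":[0.0695,0.0015,0.0975],"twist":[0,0,0]}]'
```

```text
t: 10.05
tool_pos: [0.4603, -0.1437, 0.0331]
tool_rot: [-0.329, 2.511, 0.103]
contact_force: [-1.2, 0.3, -1.6]
opening: 0.0587
grip_force: 33.4
```

```bash
python3 -m crank '[{"offset":[0.0004,0,0.0006],"twist":[0,0,0]},{"offset":[0.0006,0,0.0009],"twist":[0,0,0]},{"offset":[0.0006,0,0.0009],"twist":[0,0,0]}]'
python3 -m crank '[{"offset":[0.0004,0,0.0006],"twist":[0,0,0]},{"offset":[0.0006,0,0.0009],"twist":[0,0,0]},{"offset":[0.0006,0,0.0009],"twist":[0,0,0]}]'
```

```text
t: 10.42
tool_pos: [0.4601, -0.1436, 0.0316]
tool_rot: [-0.329, 2.511, 0.104]
contact_force: [-0.8, -0.8, -1.1]
opening: 0.0585
grip_force: 33.4
t: 10.8
tool_pos: [0.4607, -0.1437, 0.0314]
tool_rot: [-0.329, 2.51, 0.104]
contact_force: [-4.6, 0.4, 6.1]
opening: 0.0585
grip_force: 34.2
```

```bash
python3 -m crank '[{"offset":[0,0,0],"twist":[0,0,0]},{"offset":[0,0,0],"twist":[0,0,0]},{"offset":[0,0,0],"twist":[0,0,0]},{"offset":[0,0,0],"twist":[0,0,0]},{"offset":[0,0,-0.01],"twist":[0,0,0]},{"offset":[0,0,-0.03],"twist":[0,0,0]},{"offset":[0,0,-0.06],"twist":[0,0,0]},{"offset":[0,0,-0.10],"twist":[0,0,0]},{"offset":[-0.03,0,-0.16],"twist":[0,0,0]},{"offset":[-0.05,0,-0.18],"twist":[0,0,0]},{"offset":[-0.05,0,-0.18],"twist":[0,0,0]}]' 1
python3 - <<'E'
from h import *
o=get_obs();print(o['q']);C=cam('wrist',o);im=get_image('wrist');cv2.imwrite('pics/w3.png',im[:,:,::-1])
for q in('mark_mate','mark_jar','mate','mark_brush','brush'):
    for d in cut_out(q,'wrist')[:2]:
        c=cents(np.array(d['region']));print(q,round(d['confidence'],2),c.round(),d['region'].sum(),back(C,c,.005)[0].round(4))
        if q=='mate': r=fitround(C,q,d['region'],[.446,-.147],.005);print('fit',r.x,r.fun)
u=np.array([np.cos(np.radians(47.5)),np.sin(np.radians(47.5)),0])
g=tcp([.571,.265,.066],47.5,35);print(g)
rel([[.40,.02,.2],g-.15*u+[0,0,.1]],47.5,35)
E
```

```text
t: 12.18
tool_pos: [0.4005, -0.1611, 0.2112]
tool_rot: [-0.331, 2.507, 0.094]
contact_force: [-0.5, 0.8, -0.1]
opening: 0.0855
grip_force: 0.0
[-0.92516281 -0.78676894  2.36405421  0.57845331  1.3405342  -2.82905459]
mark_mate 0.69 [322.  96.] 545 [ 0.4319 -0.1512  0.005 ]
mark_jar 0.86 [394. 138.] 1612 [ 0.4649 -0.0459  0.005 ]
mate 0.7 [322. 129.] 3473 [ 0.4759 -0.1393  0.005 ]
fit [ 0.44718555 -0.14709766] 0.04405286343612336
mate 0.49 [ 76. 264.] 12697 [ 1.0209 -0.6052  0.005 ]
fit [ 0.446 -0.147] 1.0
mark_brush 0.97 [231.  84.] 2941 [ 0.4434 -0.2504  0.005 ]
mark_brush 0.57 [394. 138.] 1559 [ 0.4649 -0.0462  0.005 ]
brush 0.56 [302. 215.] 972 [ 0.6682 -0.1233  0.005 ]
[0.58068757 0.27557212 0.0455212 ]
offset [-0.0354, 0.1728, 0.0311] twist [-18.5, 0.0, -26.8] rows>= 2.9 3.0
offset [-0.0974, 0.2923, 0.1414] twist [-18.5, 0.0, -26.8] rows>= 2.8 3.0
```

View pics/w3.png

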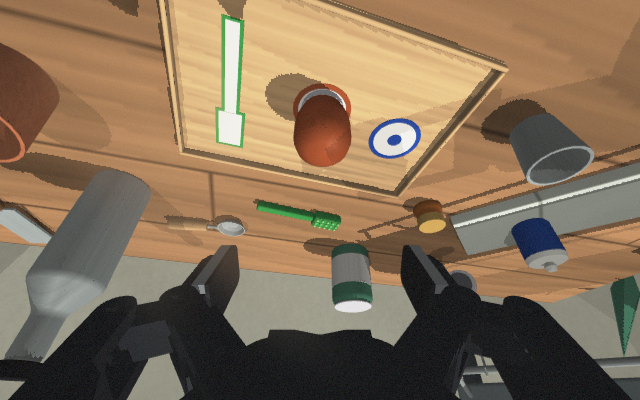

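The mate stands centred on its ring at (322,100), mouth down, and the brush outline at (231,80) and blue ring at (394,138) are clear. Next is the jar.

Run:
```python
from h import *
g=tcp([.571,.265,.062],47.5,35);d=pose(47.5,35)[:,2]
rel([[.44,.06,.22],g-.17*d],47.5,35)
```

```text
offset [-0.087, 0.2012, 0.0429] twist [-18.5, 0.0, -26.8] rows>= 3.6 3.0
offset [-0.1538, 0.3206, 0.138] twist [-18.5, 0.0, -26.8] rows>= 2.7 3.0
```

```bash
python3 -m crank '[{"offset":[-0.022,0.05,0.01],"twist":[0,0,0]},{"offset":[-0.043,0.1,0.021],"twist":[-4,0,-6]},{"offset":[-0.065,0.15,0.032],"twist":[-9,0,-13]},{"offset":[-0.087,0.201,0.043],"twist":[-14,0,-20]},{"offset":[-0.109,0.241,0.075],"twist":[-18.5,0,-26.8]},{"offset":[-0.131,0.28,0.106],"twist":[-18.5,0,-26.8]},{"offset":[-0.154,0.32,0.138],"twist":[-18.5,0,-26.8]},{"offset":[-0.154,0.32,0.138],"twist":[-18.5,0,-26.8]},{"offset":[-0.154,0.32,0.138],"twist":[-18.5,0,-26.8]},{"offset":[-0.154,0.32,0.138],"twist":[-18.5,0,-26.8]}]' 1
python3 - <<'E'
from h import *
o=get_obs();print(o['q']);C=cam('wrist',o);im=get_image('wrist');cv2.imwrite('pics/w4.png',im[:,:,::-1])
print(np.degrees(R.from_matrix(pose(47.5,35).T@R.from_rotvec(o['tool_rot']).as_matrix()).as_rotvec()).round(2))
for d in cut_out('jar','wrist')[:1]:
    r=fitround(C,'jar',d['region'],[.571,.265],.02);print('fit',r.x,r.fun,cents(d['region']))
    g=tcp([*r.x,.062],47.5,35);d=pose(47.5,35)[:,2];rel([g-.05*d,g],47.5,35)
E
```

```text
t: 13.72
tool_pos: [0.5158, 0.2013, 0.1824]
tool_rot: [-1.031, 2.345, 0.319]
contact_force: [0.2, -0.7, -0.6]
opening: 0.0854
grip_force: 0.0
[ 0.02408103 -0.40817968  2.18431267  0.51782804  0.97633631 -2.58468327]
[ 0.3  -0.02 -0.07]
fit [0.57411943 0.26811005] 0.08842208109428429 [322.34019791 181.44022466]
offset [-0.0031, 0.0031, 0.1248] twist [-0.3, 0.1, 0.1] rows>= 2.0 0.0
offset [-0.0031, 0.0034, 0.1748] twist [-0.3, 0.1, 0.1] rows>= 0.8 0.0
```

View pics/w4.png

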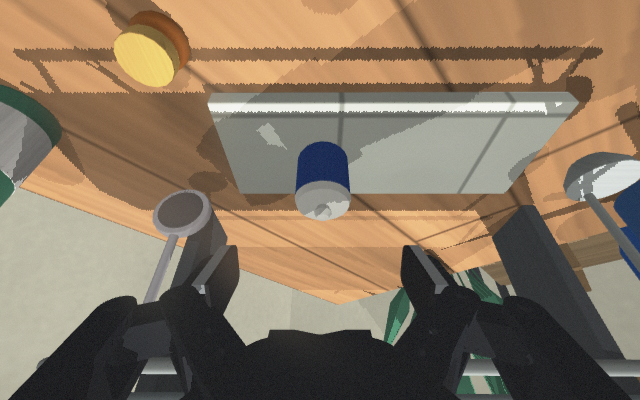

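The jar stands at (322,182), centred between the open fingers with the rail well clear of them. I'll go in along the tool axis.

```bash
python3 -m crank '[{"offset":[-0.001,0.0025,0.05],"twist":[0,0,0]},{"offset":[-0.002,0.003,0.1],"twist":[0,0,0]},{"offset":[-0.0025,0.003,0.13],"twist":[0,0,0]},{"offset":[-0.0025,0.003,0.15],"twist":[0,0,0]},{"offset":[-0.0025,0.003,0.165],"twist":[0,0,0]},{"offset":[-0.0025,0.003,0.174],"twist":[0,0,0]},{"offset":[-0.0025,0.003,0.174],"twist":[0,0,0]}]' 1
python3 -m crank '[{"offset":[0,0,0],"twist":[0,0,0]},{"offset":[0,0,0],"twist":[0,0,0]},{"offset":[0,0,0],"twist":[0,0,0]},{"offset":[0,0,0],"twist":[0,0,0]},{"offset":[0,0,0],"twist":[0,0,0]}]' 0.4 40
python3 -m crank '[{"offset":[-0.003,0,-0.004],"twist":[0,0,0]},{"offset":[-0.009,0,-0.012],"twist":[0,0,0]},{"offset":[-0.009,0,-0.012],"twist":[0,0,0]}]'
```

```text
t: 14.7
tool_pos: [0.5829, 0.2786, 0.041]
tool_rot: [-1.032, 2.345, 0.32]
contact_force: [-0.1, -0.8, 0.0]
opening: 0.085
grip_force: 0.0
t: 15.32
tool_pos: [0.5836, 0.279, 0.0423]
tool_rot: [-1.033, 2.343, 0.319]
contact_force: [-2.9, -4.9, 6.3]
opening: 0.0574
grip_force: 43.5
t: 15.7
tool_pos: [0.5834, 0.2797, 0.0569]
tool_rot: [-1.033, 2.343, 0.32]
contact_force: [-1.0, -0.0, -3.0]
opening: 0.0575
grip_force: 43.3
```

```bash
python3 -m crank '[{"offset":[0.02,0,-0.014],"twist":[0,0,0]},{"offset":[0.05,0,-0.035],"twist":[0,0,0]},{"offset":[0.08,0,-0.056],"twist":[0,0,0]},{"offset":[0.09,0,-0.063],"twist":[0,0,0]},{"offset":[0.07,0,-0.1],"twist":[0,0,0]},{"offset":[0.04,0,-0.145],"twist":[0,0,0]},{"offset":[0.04,0,-0.145],"twist":[0,0,0]}]'
python3 - <<'E'
from h import *
print(get_obs()['opening'])
g=tcp([.465,-.0465,.05],15,35);print(g)
rel([g+[0,0,.12]],15,35)
E
```

```text
t: 16.58
tool_pos: [0.5084, 0.1946, 0.1594]
tool_rot: [-1.032, 2.333, 0.313]
contact_force: [0.1, -0.3, -3.1]
opening: 0.0569
grip_force: 44.4
0.0568565934713198
[ 0.47885081 -0.04278869  0.0295212 ]
offset [0.1654, -0.1386, -0.1037] twist [18.1, 0.7, 26.9] rows>= 3.8 3.0
```

```bash
python3 -m crank '[{"offset":[0.033,-0.028,-0.021],"twist":[3.6,0,5.4]},{"offset":[0.066,-0.056,-0.042],"twist":[7.2,0.2,10.8]},{"offset":[0.099,-0.084,-0.062],"twist":[10.8,0.4,16.2]},{"offset":[0.132,-0.111,-0.083],"twist":[14.4,0.6,21.6]},{"offset":[0.155,-0.13,-0.097],"twist":[17,0.7,25]},{"offset":[0.1654,-0.1386,-0.1037],"twist":[18.1,0.7,26.9]},{"offset":[0.1654,-0.1386,-0.1037],"twist":[18.1,0.7,26.9]},{"offset":[0.1654,-0.1386,-0.1037],"twist":[18.1,0.7,26.9]}]'
python3 - <<'E'
from h import *
o=get_obs();print(o['q']);C=cam('wrist',o);get_image('wrist')
print(np.degrees(R.from_matrix(pose(15,35).T@R.from_rotvec(o['tool_rot']).as_matrix()).as_rotvec()).round(2))
for q in('mark_jar','jar'):
    for d in cut_out(q,'wrist')[:2]:
        c=cents(np.array(d['region']));print(q,round(d['confidence'],2),c.round(),d['region'].sum(),back(C,c,.005)[0].round(4))
        if q=='jar':
            r=fitround(C,q,d['region'],o['tool_pos'][:2],o['tool_pos'][2]-.0215);print('held',r.x,r.fun, 'expected',(o['tool_pos']-.025*pose(15,35)[:,2])[:2])
g=tcp([.465,-.0465,.05],15,35);g[2]=.0265
rel([g+[0,0,.012],g+[0,0,.002]],15,35)
E
```

```text
t: 17.58
tool_pos: [0.4749, -0.0422, 0.1422]
tool_rot: [-0.335, 2.525, 0.109]
contact_force: [-1.0, 0.4, -2.6]
opening: 0.0571
grip_force: 44.9
[-0.47890678 -0.64535526  2.39982786  0.47982148  0.98089753 -2.50106686]
[-0.28  0.73 -0.01]
mark_jar 0.76 [317.  97.] 4325 [ 0.4639 -0.0465  0.005 ]
jar 0.56 [320. 256.] 18610 [0.7439 0.032  0.005 ]
held [ 0.46103989 -0.04582061] 0.21446130372128502 expected [ 0.46106627 -0.04588423]
offset [0.0556, -0.0019, 0.0879] twist [0.3, -0.7, 0.0] rows>= 1.7 0.1
offset [0.0613, -0.0019, 0.0961] twist [0.3, -0.7, 0.0] rows>= 0.2 0.1
```

```bash
python3 -m crank '[{"offset":[0,0,0],"twist":[0,0,0]},{"offset":[0.02,0,0.03],"twist":[0,0,0]},{"offset":[0.035,0,0.055],"twist":[0,0,0]},{"offset":[0.046,0,0.07],"twist":[0,0,0]},{"offset":[0.046,0,0.07],"twist":[0,0,0]},{"offset":[0.046,0,0.07],"twist":[0,0,0]}]'
python3 - <<'E'
from h import *
o=get_obs()
print(np.degrees(R.from_matrix(pose(15,35).T@R.from_rotvec(o['tool_rot']).as_matrix()).as_rotvec()).round(2))
g=tcp([.4645,-.0465,.05],15,35);g[2]=.0265
rel([g+[0,0,.012],g+[0,0,.002]],15,35)
E
```

```text
t: 18.48
tool_pos: [0.477, -0.0427, 0.06]
tool_rot: [-0.333, 2.523, 0.106]
contact_force: [0.6, -0.4, -2.2]
opening: 0.0572
grip_force: 44.9
[-0.13  0.62  0.  ]
offset [0.0111, -0.0005, 0.0184] twist [0.1, -0.6, -0.0] rows>= 0.3 0.1
offset [0.0167, -0.0005, 0.0267] twist [0.1, -0.6, -0.0] rows>= 0.2 0.1
```

```bash
python3 -m crank '[{"offset":[0.006,0,0.009],"twist":[0,-0.3,0]},{"offset":[0.011,-0.0005,0.0184],"twist":[0.1,-0.6,0]},{"offset":[0.014,-0.0005,0.0225],"twist":[0.1,-0.6,0]},{"offset":[0.0167,-0.0005,0.0267],"twist":[0.1,-0.6,0]},{"offset":[0.0167,-0.0005,0.0267],"twist":[0.1,-0.6,0]},{"offset":[0.0167,-0.0005,0.0267],"twist":[0.1,-0.6,0]}]'
python3 -m crank '[{"offset":[0.0004,0,0.0006],"twist":[0,0,0]},{"offset":[0.0006,0,0.0009],"twist":[0,0,0]},{"offset":[0.0006,0,0.0009],"twist":[0,0,0]}]'
```

```text
t: 19.23
tool_pos: [0.4777, -0.0426, 0.0273]
tool_rot: [-0.331, 2.514, 0.106]
contact_force: [-0.8, 0.5, -1.8]
opening: 0.0573
grip_force: 45.1
t: 19.6
tool_pos: [0.4782, -0.0426, 0.0272]
tool_rot: [-0.331, 2.513, 0.106]
contact_force: [-4.6, 2.0, 6.1]
opening: 0.0574
grip_force: 45.6
```

Contact (about 9 N). Release, withdraw along the axis, look.

```bash
python3 -m crank '[{"offset":[0,0,0],"twist":[0,0,0]},{"offset":[0,0,0],"twist":[0,0,0]},{"offset":[0,0,0],"twist":[0,0,0]},{"offset":[0,0,0],"twist":[0,0,0]},{"offset":[0,0,-0.01],"twist":[0,0,0]},{"offset":[0,0,-0.03],"twist":[0,0,0]},{"offset":[0,0,-0.06],"twist":[0,0,0]},{"offset":[0,0,-0.10],"twist":[0,0,0]},{"offset":[-0.03,0,-0.14],"twist":[0,0,0]},{"offset":[-0.05,0,-0.16],"twist":[0,0,0]},{"offset":[-0.05,0,-0.16],"twist":[0,0,0]}]' 1
python3 - <<'E'
from h import *
o=get_obs();C=cam('wrist',o);im=get_image('wrist')
for q in('mate','jar'):
    for d in cut_out(q,'wrist')[:1]:
        r=fitround(C,q,d['region'],[.46,-.05] if q=='jar' else [.446,-.147],.005);print(q,'fit',r.x,r.fun)
# brush in top and scene: PCA axis, head end
for n in('top','scene'):
    get_image(n);C=cam(n)
    for q,z in(('brush',.008),('mark_brush',.005)):
        for d in cut_out(q,n)[:1]:
            ys,xs=np.nonzero(d['region']);P=back(C,np.c_[xs,ys],z)[:,:2]
            rc=cv2.minAreaRect(P.astype(np.float32)*1000);ln=cv2.fitLine(P.astype(np.float32),cv2.DIST_L2,0,1e-4,1e-4).ravel()
            print(n,q,round(d['confidence'],2),np.round(rc[0],1),np.round(rc[1],1),'axis deg',np.degrees(np.arctan2(ln[1],ln[0])).round(1),'cent',P.mean(0).round(4))
rel([[.50,-.10,.30],[.662,-.133,.20]],0,0)
E
```

```text
t: 20.98
tool_pos: [0.4299, -0.0566, 0.1892]
tool_rot: [-0.332, 2.51, 0.101]
contact_force: [0.9, -0.4, -0.0]
opening: 0.0854
grip_force: 0.0
mate fit [ 0.44761105 -0.14817513] 0.022262236045179296
jar fit [ 0.4642948  -0.04615017] 0.09694501018329937
top brush 0.63 [ 662.9 -130.5] [145.3  28.9] axis deg 84.2 cent [ 0.6615 -0.1194]
top mark_brush 0.8 [ 455.7 -250.4] [ 31.7 146.8] axis deg -1.1 cent [ 0.4696 -0.2507]
scene brush 0.77 [ 659.  -128.7] [151.7  34.4] axis deg 85.2 cent [ 0.663  -0.1155]
scene mark_brush 0.58 [ 453.6 -251.1] [ 34.1 155.2] axis deg -0.7 cent [ 0.4628 -0.2514]
offset [-0.113, -0.061, -0.0617] twist [4.7, 34.6, 14.5] rows>= 2.3 3.5
offset [-0.1775, -0.1351, 0.1047] twist [4.7, 34.6, 14.5] rows>= 3.1 3.5
```

Run:
```python
from h import *
rel([[.48,-.08,.28],[.662,-.132,.16]],-95,0)
```

```text
offset [-0.09, -0.0366, -0.0533] twist [33.4, 23.2, 106.1] rows>= 1.8 10.6
offset [-0.1548, -0.1343, 0.1377] twist [33.4, 23.2, 106.1] rows>= 3.6 10.6
```

```bash
python3 -m crank '[{"offset":[-0.045,-0.018,-0.027],"twist":[0,0,0]},{"offset":[-0.09,-0.037,-0.053],"twist":[0,0,0]},{"offset":[-0.09,-0.037,-0.053],"twist":[33.4,23.2,106.1]},{"offset":[-0.09,-0.037,-0.053],"twist":[33.4,23.2,106.1]},{"offset":[-0.105,-0.06,-0.01],"twist":[33.4,23.2,106.1]},{"offset":[-0.12,-0.08,0.03],"twist":[33.4,23.2,106.1]},{"offset":[-0.155,-0.134,0.138],"twist":[33.4,23.2,106.1]},{"offset":[-0.155,-0.134,0.138],"twist":[33.4,23.2,106.1]},{"offset":[-0.155,-0.134,0.138],"twist":[33.4,23.2,106.1]},{"offset":[-0.155,-0.134,0.138],"twist":[33.4,23.2,106.1]},{"offset":[-0.155,-0.134,0.138],"twist":[33.4,23.2,106.1]},{"offset":[-0.155,-0.134,0.138],"twist":[33.4,23.2,106.1]},{"offset":[-0.155,-0.134,0.138],"twist":[33.4,23.2,106.1]},{"offset":[-0.155,-0.134,0.138],"twist":[33.4,23.2,106.1]},{"offset":[-0.155,-0.134,0.138],"twist":[33.4,23.2,106.1]}]' 0.5
python3 - <<'E'
from h import *
o=get_obs();print(o['q']);C=cam('wrist',o);im=get_image('wrist');cv2.imwrite('pics/w5.png',im[:,:,::-1])
print(np.degrees(R.from_matrix(pose(-95,0).T@R.from_rotvec(o['tool_rot']).as_matrix()).as_rotvec()).round(2))
for d in cut_out('brush','wrist')[:2]:
    ys,xs=np.nonzero(d['region']);P=back(C,np.c_[xs,ys],.012)[:,:2]
    rc=cv2.minAreaRect(P.astype(np.float32)*1000);print(d['confidence'],cents(d['region']),np.round(rc[0],1),np.round(rc[1],1),rc[2],P.mean(0))
    w,V=np.linalg.eigh(np.cov(P.T));a=V[:,1]*np.sign(V[1,1]);t=(P-P.mean(0))@a;print('axis',np.degrees(np.arctan2(a[1],a[0])),t.min(),t.max())
    for s in np.linspace(t.min(),t.max(),11)[:-1]+.007:
        k=abs(t-s)<.004;Q=P[k];l=(Q-P.mean(0))@[-a[1],a[0]];print(Q.mean(0).round(4),round(np.ptp(l),4))
E
```

```text
t: 23.3
tool_pos: [0.6623, -0.1317, 0.1608]
tool_rot: [2.314, 2.124, 0.0]
contact_force: [-0.2, -0.5, -0.1]
opening: 0.0428
grip_force: 0.0
[-3.06258714e-01  2.17408208e-01  1.55183054e+00 -2.61097027e-04
  1.37170795e+00 -2.20277308e-01]
[-0.03 -0.02 -0.08]
0.63 [319.93742527 165.18094859] [ 663.9 -129.6] [150.4  28.6] 84.40892028808594 [ 0.66502444 -0.11200914]
axis 84.27328536622963 -0.09284100156449519 0.057543549293014556
[ 0.6562 -0.1974] 0.0128
[ 0.658  -0.1825] 0.0137
[ 0.6593 -0.1675] 0.0136
[ 0.6606 -0.1522] 0.0134
[ 0.662  -0.1375] 0.0131
[ 0.6641 -0.1226] 0.013
[ 0.6656 -0.1071] 0.0253
[ 0.6667 -0.0928] 0.0272
[ 0.6686 -0.0776] 0.0286
[ 0.6699 -0.0629] 0.0284
0.52 [ 84.33700696 119.93953016] [432.2 -47.8] [ 71.3 117.6] 78.60272216796875 [ 0.43142211 -0.04442832]
axis 176.78087040190843 -0.06137691804168769 0.058253296648068345
[ 0.4853 -0.0479] 0.0429
[ 0.4737 -0.0466] 0.0546
[ 0.4618 -0.0463] 0.0586
[ 0.4498 -0.0455] 0.0625
[ 0.4379 -0.0449] 0.0646
[ 0.4259 -0.0441] 0.0695
[ 0.4141 -0.043 ] 0.0704
[ 0.4022 -0.0425] 0.0685
[ 0.3903 -0.0424] 0.0617
[ 0.3788 -0.0422] 0.0431
```

View pics/w5.png

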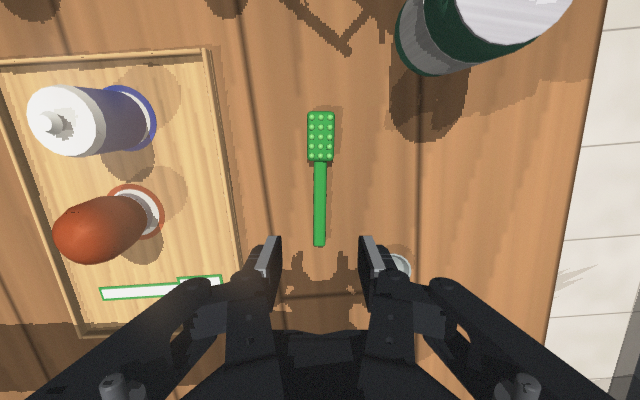

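The brush lies straight ahead, with its head at the top (320,137) and its handle running down to (319,246). The tray holds the jar at its ring (140,118) and the mate at its ring (140,205).

```bash
python3 -m crank '[{"offset":[0.002,0.001,0.06],"twist":[0,0,0]},{"offset":[0.002,0.001,0.11],"twist":[0,0,0]},{"offset":[0.002,0.001,0.14],"twist":[0,0,0]},{"offset":[0.002,0.001,0.152],"twist":[0,0,0]},{"offset":[0.002,0.001,0.157],"twist":[0,0,0]},{"offset":[0.002,0.001,0.158],"twist":[0,0,0]},{"offset":[0.002,0.001,0.158],"twist":[0,0,0]}]' 0.45
python3 -m crank '[{"offset":[0,0,0],"twist":[0,0,0]},{"offset":[0,0,0],"twist":[0,0,0]},{"offset":[0,0,0],"twist":[0,0,0]},{"offset":[0,0,0],"twist":[0,0,0]},{"offset":[0,0,0],"twist":[0,0,0]}]' 0 25
```

```text
t: 24.28
tool_pos: [0.665, -0.1304, 0.0051]
tool_rot: [2.314, 2.12, 0.003]
contact_force: [0.2, -0.0, 0.6]
opening: 0.0386
grip_force: 0.0
t: 24.9
tool_pos: [0.6646, -0.1302, 0.0044]
tool_rot: [2.315, 2.121, 0.002]
contact_force: [-0.4, 0.3, 5.2]
opening: 0.0133
grip_force: 26.7
```

```bash
python3 -m crank '[{"offset":[0,0,-0.01],"twist":[0,0,0]},{"offset":[0,0,-0.05],"twist":[0,0,0]},{"offset":[0,0,-0.1],"twist":[0,0,0]},{"offset":[0,0,-0.13],"twist":[0,0,0]},{"offset":[0,0,-0.13],"twist":[0,0,0]}]'
python3 - <<'E'
from h import *
o=get_obs();C=cam('wrist',o);im=get_image('wrist');cv2.imwrite('pics/w6.png',im[:,:,::-1])
dz=o['tool_pos'][2]-.0044
for d in cut_out('brush','wrist')[:1]:
    ys,xs=np.nonzero(d['region']);P=back(C,np.c_[xs,ys],.012+dz)[:,:2];rc=cv2.minAreaRect(P.astype(np.float32)*1000);print(d['confidence'],np.round(rc[0],1),np.round(rc[1],1),rc[2])
for d in cut_out('mark_brush','wrist')[:2]:
    ys,xs=np.nonzero(d['region']);P=back(C,np.c_[xs,ys],.005)[:,:2];rc=cv2.minAreaRect(P.astype(np.float32)*1000);print('mark',d['confidence'],np.round(rc[0],1),np.round(rc[1],1),rc[2])
rel([[.455,-.25,.14]],-180.2,0)
E
```

```text
t: 25.52
tool_pos: [0.6656, -0.1305, 0.1371]
tool_rot: [2.312, 2.118, 0.005]
contact_force: [0.5, -0.1, -0.6]
opening: 0.0133
grip_force: 26.0
0.75 [ 667.3 -119.2] [127.2  28.9] 85.20887756347656
mark 0.71 [ 449.2 -249.5] [145.7  25.7] 3.2903971672058105
offset [-0.1381, -0.1961, -0.0085] twist [-0.1, 0.1, 85.2] rows>= 3.8 8.0
```

View pics/w6.png

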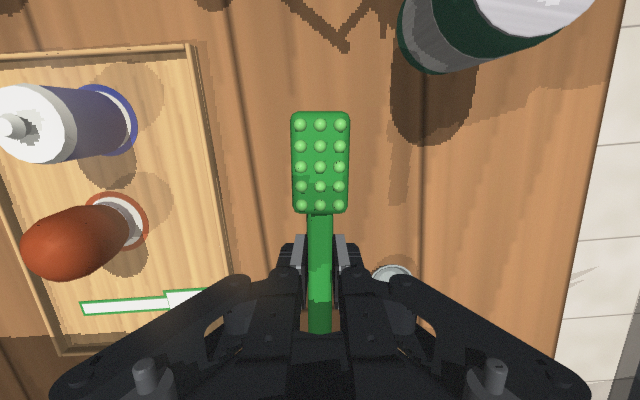

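The brush hangs level and centred in the pads, with its head at (320,162).

```bash
python3 -m crank '[{"offset":[-0.03,-0.045,-0.003],"twist":[0,0,10.7]},{"offset":[-0.06,-0.09,-0.006],"twist":[0,0,21.4]},{"offset":[-0.09,-0.13,-0.009],"twist":[0,0,32.1]},{"offset":[-0.115,-0.165,-0.009],"twist":[0,0,42.8]},{"offset":[-0.138,-0.196,-0.009],"twist":[0,0,53.5]},{"offset":[-0.138,-0.196,-0.009],"twist":[0,0,64.2]},{"offset":[-0.138,-0.196,-0.009],"twist":[0,0,74.9]},{"offset":[-0.138,-0.196,-0.009],"twist":[0,0,85.6]},{"offset":[-0.138,-0.196,-0.009],"twist":[0,0,85.6]},{"offset":[-0.138,-0.196,-0.009],"twist":[0,0,85.6]}]'
python3 - <<'E'
from h import *
o=get_obs();print(o['q']);C=cam('wrist',o);im=get_image('wrist');cv2.imwrite('pics/w7.png',im[:,:,::-1])
x=R.from_rotvec(o['tool_rot']).as_matrix()[:,0];print('tool x az',np.degrees(np.arctan2(x[1],x[0])))
dz=o['tool_pos'][2]-.0044
for q,z in(('brush',.012+dz),('mark_brush',.005)):
  for d in cut_out(q,'wrist')[:2]:
    ys,xs=np.nonzero(d['region']);P=back(C,np.c_[xs,ys],z)[:,:2];rc=cv2.minAreaRect(P.astype(np.float32)*1000);print(q,d['confidence'],cents(d['region']).round(),np.round(rc[0],1),np.round(rc[1],1),rc[2])
E
```

```text
t: 26.92
tool_pos: [0.4559, -0.2498, 0.1409]
tool_rot: [-3.141, 0.012, 0.001]
contact_force: [-0.6, 0.0, 0.1]
opening: 0.0133
grip_force: 26.0
[-6.44597269e-01 -1.26247442e-01  1.94168026e+00  1.33067473e-04
  1.32737749e+00  9.34069718e-01]
tool x az -0.45277635530291455
brush 0.6 [320. 198.] [ 467.5 -249.8] [ 28.4 127.2] 89.52680206298828
```

View pics/w7.png

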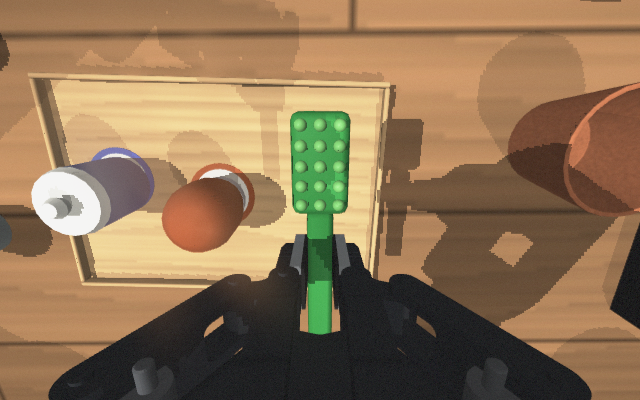

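Run:
```python
from h import *
def f(img,C,box,nm):
    im=cv2.imread('pics/'+img);h=cv2.cvtColor(im,cv2.COLOR_BGR2HSV);m=((h[:,:,0]>45)&(h[:,:,0]<85)&(h[:,:,1]>60))
    k=np.zeros_like(m);x0,x1,y0,y1=box;k[y0:y1,x0:x1]=1;ys,xs=np.nonzero(m&k);P=back(C,np.c_[xs,ys],.005)[:,:2]
    rc=cv2.minAreaRect(P.astype(np.float32)*1000);print(nm,len(xs),np.round(rc[0],1),np.round(rc[1],1),round(rc[2],2))
f('top0.png',cam('top'),(365,395,190,255),'top');f('scene0.png',cam('scene'),(245,292,145,198),'scene')
f('w3.png',cam('wrist',dict(tool_pos=np.array([.4005,-.1611,.2112]),tool_rot=np.array([-.331,2.507,.094]))),(205,255,5,160),'w3')
```

```text
top 4 [ 429.8 -250. ] [ 24.2 102.4] 84.89
scene 54 [ 457.2 -250.7] [ 32.2 148.5] 88.86
w3 913 [ 454.3 -250.7] [ 33.4 155.9] 89.09
```

```bash
python3 -m crank '[{"offset":[-0.002,0.001,0.05],"twist":[0,0,0.4]},{"offset":[-0.002,0.001,0.09],"twist":[0,0,0.4]},{"offset":[-0.002,0.001,0.115],"twist":[0,0,0.4]},{"offset":[-0.002,0.001,0.125],"twist":[0,0,0.4]},{"offset":[-0.002,0.001,0.128],"twist":[0,0,0.4]},{"offset":[-0.002,0.001,0.129],"twist":[0,0,0.4]},{"offset":[-0.002,0.001,0.129],"twist":[0,0,0.4]}]'
python3 -m crank '[{"offset":[0,0,0.001],"twist":[0,0,0]},{"offset":[0,0,0.0015],"twist":[0,0,0]},{"offset":[0,0,0.0015],"twist":[0,0,0]}]'
```

```text
t: 27.95
tool_pos: [0.4553, -0.2519, 0.0144]
tool_rot: [3.14, -0.027, 0.004]
contact_force: [0.1, 0.1, -0.4]
opening: 0.0131
grip_force: 26.0
t: 28.32
tool_pos: [0.4546, -0.2513, 0.0118]
tool_rot: [3.141, -0.028, 0.002]
contact_force: [0.2, 0.2, -0.7]
opening: 0.0132
grip_force: 26.0
```

```bash
python3 -m crank '[{"offset":[0,0,0.001],"twist":[0,0,0]},{"offset":[0,0,0.0015],"twist":[0,0,0]},{"offset":[0,0,0.0015],"twist":[0,0,0]}]'
python3 -m crank '[{"offset":[0,0,0.0005],"twist":[0,0,0]},{"offset":[0,0,0.001],"twist":[0,0,0]},{"offset":[0,0,0.001],"twist":[0,0,0]}]'
```

```text
t: 28.7
tool_pos: [0.4545, -0.2513, 0.0101]
tool_rot: [3.141, -0.028, 0.001]
contact_force: [0.6, -0.2, -0.3]
opening: 0.0133
grip_force: 26.0
t: 29.08
tool_pos: [0.4546, -0.2514, 0.0094]
tool_rot: [3.141, -0.028, 0.001]
contact_force: [-0.9, 0.8, 3.0]
opening: 0.0132
grip_force: 26.2
```

```bash
python3 -m crank '[{"offset":[0,0,0],"twist":[0,0,0]},{"offset":[0,0,0],"twist":[0,0,0]},{"offset":[0,0,0],"twist":[0,0,0]},{"offset":[0,0,-0.01],"twist":[0,0,0]},{"offset":[0,0,-0.04],"twist":[0,0,0]},{"offset":[0,0,-0.09],"twist":[0,0,0]},{"offset":[0,0,-0.15],"twist":[0,0,0]},{"offset":[-0.03,0,-0.2],"twist":[0,0,0]},{"offset":[-0.06,0,-0.2],"twist":[0,0,0]},{"offset":[-0.06,0,-0.2],"twist":[0,0,0]},{"offset":[-0.06,0,-0.2],"twist":[0,0,0]}]' 0.4
python3 - <<'E'
from h import *
o=get_obs();C=cam('wrist',o);im=get_image('wrist');cv2.imwrite('pics/w8.png',im[:,:,::-1])
for q in('brush','mark_brush','mate','jar'):
  for d in cut_out(q,'wrist')[:1]:
    ys,xs=np.nonzero(d['region']);P=back(C,np.c_[xs,ys],.017)[:,:2];rc=cv2.minAreaRect(P.astype(np.float32)*1000);print(q,d['confidence'],cents(d['region']).round(),np.round(rc[0],1),np.round(rc[1],1),rc[2])
    if q in PROF: print(fitround(C,q,d['region'],[.4645,-.0465] if q=='jar' else [.447,-.147],.005).x)
E
```

```text
t: 30.45
tool_pos: [0.3945, -0.2501, 0.2092]
tool_rot: [3.141, -0.028, 0.002]
contact_force: [-0.8, -0.3, -0.5]
opening: 0.0339
grip_force: 0.0
brush 0.63 [320. 108.] [ 456.  -251.8] [ 27.6 146.8] 89.80371856689453
mark_brush 0.87 [312. 112.] [ 467.5 -248.6] [ 30.6 124.3] 88.13912200927734
mate 0.85 [221. 138.] [ 442.8 -134.2] [78.8 68.6] 89.06107330322266
[ 0.44568567 -0.14649457]
jar 0.68 [126. 123.] [458.9 -26. ] [104.9  68.2] 82.97772979736328
[ 0.46132932 -0.05125871]
```

View pics/w8.png

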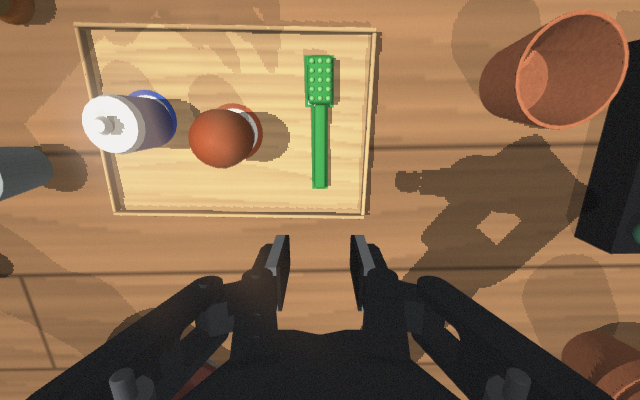

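The last view shows the brush on its outline with the head at the wide end (320,80). The mate (230,130) and jar (140,115) stand upright on their rings, and nothing is touching the gripper.

```bash
python3 -c "
from station import *
print(finish_job())"
```

```text
the job is handed in; nothing more can be done
None
```

The job is handed in: mate, jar and brush are each on their marks, within about 2 mm by the camera fits (the jar's last, oblique fit read about 5 mm off), and nothing else was touched as far as I could see, at about 30 s of robot time.

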